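Set the force dial and hold the eyelet press closed

ROBOT

A 6-joint arm with a two-finger parallel gripper is mounted at the origin on the work surface. World frame = base frame: x ahead of the robot, y to its left, z up, the work surface at z = 0. Lengths are in mm, angles in rad, forces in N, time in s.
With the tool pointing down it reaches from about 275 to 850 mm from the base axis. Payload 19 kg.
Tool frame: the origin (TCP) lies midway between the tips of the shut fingers; the grasp point (between the pads) lies 19 mm behind it (arm.grasp_offset is the y of the grasp point in the tool frame, in mm); y points along the fingers, x is the direction in which the jaws open and shut, and the axes are right-handed (so a half turn about y gives the same grasp; the last joint's range is limited). The gripper opens to 85 mm and grips with 20 to 120 N. Pads are 22 mm wide; open, the fingers measure 114 mm over their backs; the gripper's body (76 mm by 85 mm) begins 54 mm behind the grasp point. The pads swing forward as they close: fully open they stand 13 mm farther back than shut.
Start: joints at [-1.27, 0.15, 1.437, -0, 1.554, -0.134], TCP at [242.178, -521.479, 231.267] pointing down, gripper open.
Joint ranges: [-2.8, 2.8], [-0.68, 2.1], [0.12, 2.68], [-1.39, 4.53], [0.16, 2.79], [-2.81, 2.81]. Speed limits (rad/s): [1.89, 1.89, 2.22, 3.01, 3.01, 3.01].

INTERFACE

Orientations are given as a unit quaternion [w, x, y, z].
In Python, from station import arm gives the robot as it stands.
- The arm moves only by the shell command python3 -m crank 'ROWS'. ROWS is JSON, one flat list of numbers, 7 for each row, row after row: the shift along the tool's x, y, z in cm, then the turn, a rotation vector about the tool's x, y, z in rad, then the finger opening in cm, from 0 to 8.54. In form: [tx, ty, tz, wx, wy, wz, grip, tx, ty, tz, wx, wy, wz, grip, ...]. A call has 1 to 5 rows; each row shifts and turns the commanded pose from where the row before left it, along the tool's axes as they then stand; what a row does not reach is not made up. A row lasts 1/10 s, in which the tool goes at most 50 mm and 8.59 degrees, less where a joint would pass 70% of its speed; a pose out of reach is approached as far as the arm can. A call with a gripper value outside its range is refused whole. The fingers move at their own pace and stop on an object; the grip force is fixed at half the most. Time passes only in rows, so rows that do not move let the fingers close. It gives the time, the measured TCP pose, the force and the opening at its end, in the units of the state.
- arm.state(): the state, without advancing time (a new reading comes with each control period).
- arm.camera(name): name is "side" or "top"; returns a dict with "pixels" (420x560x3 uint8, blue, green, red), "range_z" (420x560 float32, mm along the optical axis (not along the pixel's ray), 0 where there is no reading), "mtx" (3x3 intrinsics, pixels), "rvec" (rotation vector, rad) and "tvec" (3), from world to camera coordinates, as OpenCV has them. Camera axes: x right, y down, z forward; pixel columns grow to the right and rows downward; lengths in mm; the calibration is good to about 2 mm. A picture is of the moment at which its call begins.
- arm.close_job(): hands the job in, once; it reports no verdict.
The state is a dict: "time": time; "joint_pos": joint angles; "dq": joint speeds; "joint_torque": joint torques, N m; "tcp_pos": TCP position; "eef_rot": TCP orientation; "contact_force": force on the tool from outside, world axes, zero at the start; "torque": the same for the moment, N m; "opening": finger opening in mm.
Only numpy, scipy, OpenCV 4.12 (cv2) and the standard library are available. Lean on these libraries where they do the work, as an engineer would, in place of code of your own. Each camera call takes 0.05 s, during which the arm holds its last target.

TASK

Set the eyelet press: turn the dial on the dark box until its white pointer points at the orange mark and let go of it; only then push the press's rubber pad down until the lever is level and its pointer is in the green band, never letting it go on into the red. Finish while still holding the pad down there, with the dial still on its mark, and leave everything else on the table where it is.

Things in the scene. Friction and masses are not known exactly. Their poses are not given: they have to be found in the camera images.
- press: grey hand press for eyelets, fixed to the table. Base 270 x 120 mm, column 64 mm wide at its far side, a white sign panel on its anvil. Origin on the table, z up, x from the handle's pad towards the column. A steel lever with a black rubber pad on its end reaches from the pivot on top of the column towards -x; nothing stands above it.
- lever_pivot (a point): middle of the lever's level pivot pin, at (50, 0, 200) mm in the press's frame; the pin runs along the press's y axis. Behind it on the far side stands a curved scale, 104 mm from the pin: a black pointer on the lever's tail climbs along it as the pad goes down, through white, the green band (joint 0.28 to 0.42), a little white, then red (from 0.47).
- handle (a joint): lever angle, rad: 0 at rest (lever slopes 0.35 up towards the pad), grows as the pad goes down; 0.35 = level, middle of the green band; stop at 0.6. A spring pushes the pad up with about 5 N at rest, 10 N when level; let go, it returns to 0.
- handle_pad (a point): centre of the top of the flat black rubber pad, 65 (along the lever) x 75 x 16 mm, pressed down from above. It lies 220 mm from the pivot along the lever and 14 mm above its centre line: with the lever level, at (-170, 0, 214) mm in the press's frame, some 75 mm lower and about 18 mm further from the column than at rest.
- dial_grip (a point): on the dial's vertical axis, 94 mm above the table. The blue dial on a fixed dark box (150 x 160 x 60 mm) has a skirt 66 mm across, its top 71 mm above the table, and on it an upright bar grip 14 mm wide, 50 mm long, up to 105 mm above the table. The bar lies along the pointer's direction; a white line on bar and skirt shows the pointer end.
- dial_pointer (a point): point 42 mm from the dial's axis in the direction of its white pointer line, turning with the dial; 63 mm above the table
- mark_tip (a point): inner end of the orange setting mark, a flat tab 16 x 7 mm lying on the box just outside the dial's skirt, 42 mm from the dial's axis, 63 mm above the table. The pointer is set when it points at this.
- dial (a joint): dial angle in rad, grows clockwise seen from above, range 0 to 3.0 with stops at both ends; turns with light friction (0.04 N m) and stays where it is left. At the start the mark lies 0.7 to 1.5 rad further clockwise.
- jar: bystander, to be left alone: closed screw-top jar of spare eyelets, 56 mm across, 65 mm tall, brass-coloured with a white cap; near the robot between the two machines
- tape: bystander, to be left alone: roll of green tape lying flat, 100 mm across, 45 mm tall; left side
- cone: bystander, to be left alone: red thread cone, 72 mm across, 130 mm tall; left side
- mallet: bystander, to be left alone: hammer lying flat; right side
- can: bystander, to be left alone: closed can with a paper label, 66 mm across, 100 mm tall; right side
- driver: bystander, to be left alone: screwdriver lying flat near the robot, on the left

How it is judged:
By the outcome, as a careful person would: the job done as asked, in the order asked, and still so for the second after the job is handed in, while the arm keeps its last pose, push and grip.
It also fails if it takes over 61 s, if anything falls off the work surface, if the arm or the gripper's body presses on something with over 40 N, if the wrist force passes 120 N, or if a joint passes its speed limit or range.

## Working session

There is one attempt and no reset: what is moved stays moved. The work goes in short steps, Python scripts to look and compute and a shell command to move; the robot and the scene stay as the last step left them, time stands still between calls to the robot, and variables do not carry over. Pictures are saved under pics/ and viewed, and the job is handed in when it is done.

```bash
mkdir -p pics; ls; python3 - <<'E'
from station import arm
import cv2,numpy as np
print(arm.state())
for n in("side","top"):
    c=arm.camera(n); cv2.imwrite(f"pics/{n}0.png",c["pixels"]); np.savez(f"{n}0.npz",**c)
    R=cv2.Rodrigues(np.array(c["rvec"],float))[0]; print(n,c["mtx"],-R.T@np.array(c["tvec"]).ravel())
E
```

```text
pics
{'time': 0.0, 'joint_pos': array([-1.27000973e+00,  1.50983427e-01,  1.43800631e+00,  1.18814668e-05,
        1.55382245e+00, -1.34002543e-01]), 'dq': array([ 6.51030969e-04, -2.19939613e-03,  6.28808869e-05, -1.23085926e-03,
       -1.34492058e-03, -1.39244932e-03]), 'joint_torque': array([-1.79126990e-03, -7.13052106e+01, -5.70875037e+01, -3.55078837e-04,
        8.89748102e-03, -2.04505392e-05]), 'tcp_pos': array([ 242.11200945, -521.27258656,  230.68924239]), 'eef_rot': array([ 0.59635597, -0.5957927 ,  0.38071473, -0.38006172]), 'contact_force': array([ 0.211424  , -0.57200794, -0.1423973 ]), 'torque': array([-0.02357522,  0.01853435,  0.04604554]), 'opening': 85.37695887055033}
side [[470.51497353   0.         268.74491479]
 [  0.         470.51497353 218.90891656]
 [  0.           0.           1.        ]] [   7.89578306  684.87901719 1166.72618327]
top [[514.95260508   0.         289.90245071]
 [  0.         514.95260508 209.44906851]
 [  0.           0.           1.        ]] [ 280.1869887     3.03651263 1591.16972228]
```

View pics/side0.png

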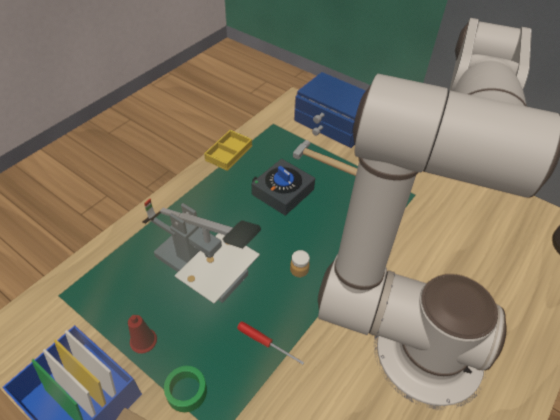

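View pics/top0.png

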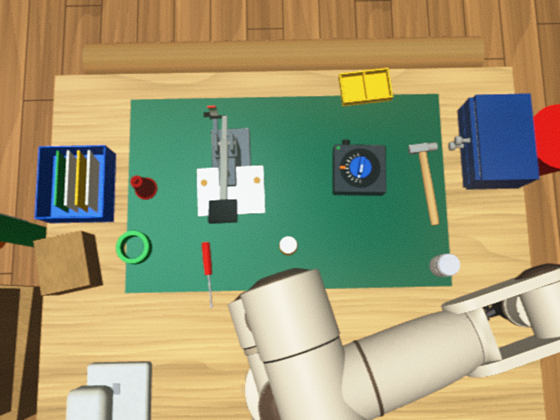

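The top view shows the press at about (223,165), its pad at (223,210), and the dial at (360,168) with the orange mark to its left near (343,167). I'll zoom in on these.

```bash
cat > h.py <<'E'
import cv2,numpy as np
def load(n):
    return dict(np.load(n))
def world(c,u,v,z=None):
    """pixel -> world, by depth or by height z"""
    R=cv2.Rodrigues(c["rvec"].astype(float).ravel())[0]; t=c["tvec"].astype(float).ravel()
    p=cv2.undistortPoints(np.array([[[u,v]]],float),c["mtx"],None)[0,0]
    d=R.T@np.array([p[0],p[1],1]); o=-R.T@t
    s=c["range_z"][int(round(v)),int(round(u))] if z is None else (z-o[2])/d[2]
    return o+s*d
def proj(c,P):
    return cv2.projectPoints(np.array(P,float).reshape(-1,3),c["rvec"].astype(float),c["tvec"].astype(float),c["mtx"],None)[0][:,0]
def crop(c,x,y,w,h,k,f):
    cv2.imwrite(f,cv2.resize(c["pixels"][y:y+h,x:x+w],None,fx=k,fy=k,interpolation=cv2.INTER_CUBIC))
E
python3 - <<'E'
from h import *
t=load("top0.npz");s=load("side0.npz")
a=cv2.resize(t["pixels"][135:205,325:395],(400,400),interpolation=cv2.INTER_CUBIC)
b=cv2.resize(s["pixels"][150:220,248:318],(400,400),interpolation=cv2.INTER_CUBIC)
cv2.imwrite("pics/dial0.png",np.hstack([a,b]))
a=cv2.resize(t["pixels"][100:230,180:280],(400,520),interpolation=cv2.INTER_CUBIC)
b=cv2.resize(s["pixels"][190:300,135:235+30],(400,338),interpolation=cv2.INTER_CUBIC)
b=cv2.copyMakeBorder(b,0,520-338,0,0,0)
cv2.imwrite("pics/press0.png",np.hstack([a,b]))
E
```

```text
(no output)
```

View pics/dial0.png

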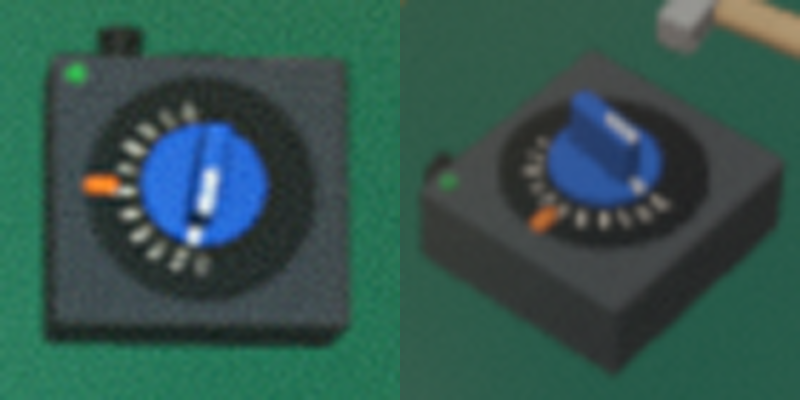

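View pics/press0.png

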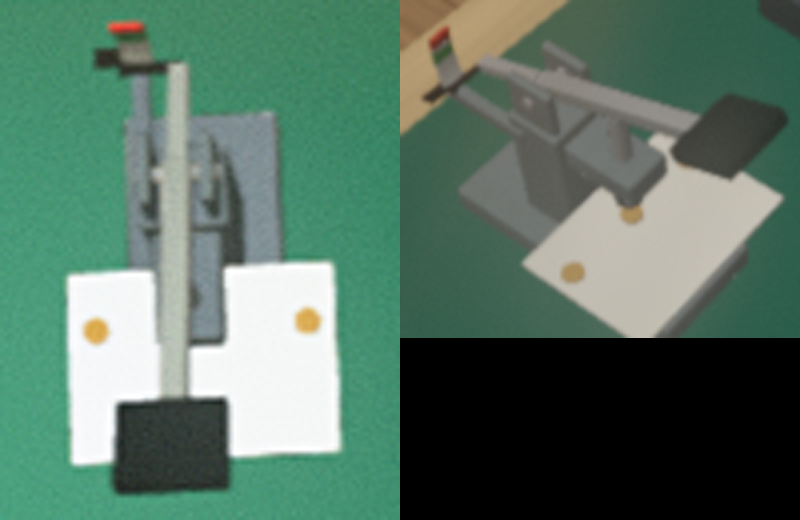

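```bash
python3 - <<'E'
from h import *
t=load("top0.npz");s=load("side0.npz")
def cloud(c):
    R=cv2.Rodrigues(c["rvec"].astype(float).ravel())[0]; tt=c["tvec"].astype(float).ravel()
    vv,uu=np.mgrid[:420,:560]
    p=cv2.undistortPoints(np.stack([uu,vv],-1).reshape(-1,1,2).astype(float),c["mtx"],None)[:,0]
    P=np.c_[p,np.ones(len(p))]*c["range_z"].reshape(-1,1)
    return ((P-tt)@R).reshape(420,560,3)
for n,c,box in(("top",t,(330,140,390,200)),("side",s,(248,150,318,220))):
    W=cloud(c); hsv=cv2.cvtColor(c["pixels"],cv2.COLOR_BGR2HSV)
    m=np.zeros((420,560),bool); m[box[1]:box[3],box[0]:box[2]]=1
    blue=m&(hsv[...,0]>100)&(hsv[...,0]<125)&(hsv[...,1]>150)
    org=m&(hsv[...,0]<20)&(hsv[...,1]>150)&(hsv[...,2]>120)
    z=W[...,2]
    for lab,mm in(("blue",blue),("org",org)):
        v,u=np.nonzero(mm); print(n,lab,len(u),u.mean(),v.mean(), np.percentile(W[mm],[5,50,95],axis=0).round(0).tolist())
    zo=63 if 1 else 0
    v,u=np.nonzero(org); Q=np.array([world(c,a,b,62) for a,b in zip(u,v)]); print(" orange c at z62",Q.mean(0).round(1),Q.min(0).round(1),Q.max(0).round(1))
    cs=cv2.convexHull(np.argwhere(blue)[:,::-1].astype(np.int32))[:,0]
    Q=np.array([world(c,a,b,71)for a,b in cs]); print(" blue hull at z71"); print(cv2.minEnclosingCircle(Q[:,:2].astype(np.float32)))
    # box top
    bt=m&(abs(z-61)<4)&(hsv[...,2]<110); r=cv2.minAreaRect(W[bt][:,:2].astype(np.float32)); print(" box",bt.sum(),r,W[bt].mean(0))
    # whites
    wh=m&(hsv[...,1]<70)&(hsv[...,2]>150); v,u=np.nonzero(wh)
    for a,b in zip(u,v): 
        if W[b,a,2]>66: print("   white",a,b,W[b,a].round(0),hsv[b,a])
    print("  bar pts z>95:",np.round(np.median(W[m&(z>95)],axis=0),1),(m&(z>95)).sum(), cv2.minAreaRect(W[m&(z>95)][:,:2].astype(np.float32)) )
E
```

```text
top blue 345 360.2695652173913 166.38260869565218 [[627.0, -255.0, 62.0], [653.0, -223.0, 71.0], [680.0, -197.0, 105.0]]
top org 17 342.3529411764706 166.94117647058823 [[651.0, -180.0, 59.0], [655.0, -171.0, 63.0], [658.0, -165.0, 70.0]]
 orange c at z62 [ 655.3 -172.    62. ] [ 651.9 -180.2   62. ] [ 658.4 -164.7   62. ]
 blue hull at z71
((653.3132934570312, -224.92967224121094), 35.15470504760742)
 box 1411 ((651.3841552734375, -222.82122802734375), (160.09664916992188, 150.1664276123047), 87.63184356689453) [ 649.34969422 -224.2025375    60.60697795]
   white 361 165 [ 649. -222.  107.] [105  37 236]
   white 362 165 [ 650. -226.  103.] [107  53 228]
   white 361 166 [ 648. -223.  100.] [100  26 234]
   white 362 166 [ 647. -226.  102.] [105  35 232]
   white 361 167 [ 643. -222.  107.] [101  32 237]
   white 362 167 [ 644. -226.  104.] [107  51 224]
   white 361 168 [ 639. -222.  109.] [102  45 234]
   white 360 169 [ 637. -219.  105.] [108  57 233]
   white 361 169 [ 636. -221.  112.] [ 98  35 235]
   white 360 170 [ 634. -219.  107.] [105  30 238]
   white 361 170 [ 635. -222
[... 1080 characters left out ...]
te 284 170 [ 648. -222.  106.] [113  48 164]
   white 284 171 [ 646. -220.  104.] [113  57 161]
   white 285 171 [ 643. -221.  106.] [110  34 166]
   white 286 171 [ 642. -225.  103.] [111  31 156]
   white 286 172 [ 637. -218.  107.] [112  34 166]
   white 287 172 [ 635. -221.  106.] [111  32 159]
   white 287 173 [ 635. -221.  101.] [111  46 168]
   white 288 173 [ 630. -219.  105.] [114  21 168]
   white 288 174 [ 629. -218.  102.] [115  36 154]
   white 289 182 [ 623. -218.   70.] [114  24 158]
   white 290 182 [   8.  685. 1167.] [111  64 152]
  bar pts z>95: [ 641.7 -218.7  103.5] 86 ((328.2262268066406, 216.93179321289062), (36.412200927734375, 1133.5865478515625), 36.233131408691406)
```

```bash
python3 - <<'E'
from h import *
t=load("top0.npz");s=load("side0.npz")
f=lambda a,b:((a+.5)/5.714-.5+325,(b+.5)/5.714-.5+135)
g=lambda a,b:((a-400+.5)/5.714-.5+248,(b+.5)/5.714-.5+150)
print("skirt c",world(t,*f(204,184),71).round(1),"ring c",world(t,*f(203,188.5),61).round(1))
print("side ring c",world(s,*g(604,172),61).round(1))
for nm,z,p in(("tip",71,(193,237)),("bar0",105,(211,172)),("bar1",105,(205,210)),("mark in",63,(118,185)),("mark out",63,(84,185))): print(nm,world(t,*f(*p),z).round(1))
for nm,z,p in(("tip",71,(638,186)),("bar0",105,(607,118)),("bar1",105,(634,138)),("mark in",63,(553,211)),("mark out",63,(536,226))): print("side",nm,world(s,*g(*p),z).round(1))
# press
F=lambda a,b:((a+.5)/4-.5+180,(b+.5)/4-.5+100)
P=[world(t,*F(*p)) for p in((120,405),(225,403),(225,487),(120,490),(172,447))]
print(np.round(P,1))
E
python3 - <<'E'
from h import *
t=load("top0.npz")
# pad dark points
hsv=cv2.cvtColor(t["pixels"],cv2.COLOR_BGR2HSV)
Q=[world(t,u,v) for v in range(195,228) for u in range(204,244) if hsv[v,u,2]<70 and t["range_z"][v,u]>0]
Q=np.array([q for q in Q if q[2]>150]); r=cv2.minAreaRect(Q[:,:2].astype(np.float32));print(len(Q),r,Q.mean(0))
A=np.c_[Q[:,:2]-Q[:,:2].mean(0),np.ones(len(Q))];print(np.linalg.lstsq(A,Q[:,2],rcond=None)[0])
# lever axis points
for v in range(122,196,8):
    for u in range(218,230):
        q=world(t,u,v)
        if q[2]>170: print(v,u,q.round(0),hsv[v,u])
E
```

```text
skirt c [ 652.4 -225.4   71. ] ring c [ 652.4 -226.2   61. ]
side ring c [ 649. -222.   61.]
tip [ 623.8 -218.3   71. ]
bar0 [ 650.4 -224.2  105. ]
bar1 [ 630.3 -220.2  105. ]
mark in [ 654.8 -180.7   63. ]
mark out [ 655.2 -162.5   63. ]
side tip [ 621.2 -216.9   71. ]
side bar0 [ 648.2 -221.5  105. ]
side bar1 [ 626.5 -218.1  105. ]
side mark in [ 651.7 -177.    63. ]
side mark out [ 652.  -161.6   63. ]
[[518.6 199.2 282.1]
 [518.9 131.7 279.8]
 [462.8 131.1 289.3]
 [462.2 198.  289.4]
 [490.2 165.5 283.6]]
590 ((491.13525390625, 165.61048889160156), (59.7367057800293, 69.74795532226562), 2.5258634090423584) [489.80594872 165.23454174 289.31729005]
[-3.31675171e-01 -2.18414974e-02  2.89317290e+02]
122 222 [765. 180. 180.] [ 70  33 171]
122 223 [763. 176. 185.] [ 43  19 185]
122 224 [765. 174. 179.] [ 45  19 186]
122 225 [766. 172. 178.] [ 44  24 183]
122 226 [764. 168. 182.] [ 43  22 161]
130 221 [738. 181. 191.] [ 77  23 155]
130 222 [739. 179. 187.] [ 54  14 178]
130 223 [739. 176. 187.] [ 46  15 190]
130 224 [737. 173. 192.] [ 48  20 187]
130 225 [738. 170. 190.] [ 51  22 189]

[... 2020 characters left out ...]
78 225 [585. 163. 251.] [ 49  19 190]
178 226 [585. 160. 252.] [ 42  23 167]
186 219 [563. 179. 256.] [ 83   4 232]
186 220 [562. 176. 257.] [ 49  10 199]
186 221 [562. 172. 261.] [ 49  15 191]
186 222 [562. 170. 259.] [ 48  13 192]
186 223 [562. 168. 258.] [ 49  14 195]
186 224 [563. 166. 254.] [ 44  17 195]
186 225 [563. 163. 255.] [ 55  18 189]
186 226 [561. 159. 263.] [ 46  21 157]
194 219 [539. 177. 267.] [ 80   3 234]
194 220 [538. 174. 272.] [ 37  11 200]
194 221 [540. 172. 262.] [ 49  18 194]
194 222 [539. 169. 267.] [ 54  13 194]
194 223 [539. 167. 266.] [ 53  16 192]
194 224 [539. 164. 266.] [ 56  18 196]
194 225 [539. 161. 266.] [ 43  20 182]
194 226 [539. 159. 263.] [ 53  13 162]
```

```bash
cat >> h.py <<'E'
from scipy.spatial.transform import Rotation as Ro
def tool(st):
    w,x,y,z=st["eef_rot"]; return Ro.from_quat([x,y,z,w])
def plan(st,target,xdir=None):
    """shift (cm) in tool axes, yaw about tool y (rad) to align tool x with xdir (deg, world azimuth), tool kept down"""
    R=tool(st); M=R.as_matrix(); d=np.array(target)-st["tcp_pos"]
    print("tool x,y,z",M[:,0].round(3),M[:,1].round(3),M[:,2].round(3))
    print("shift cm now-axes",(M.T@d/10).round(2))
    if xdir is not None:
        for k in(0,180):
            a=np.radians(xdir+k); X=np.array([np.cos(a),np.sin(a),0]);Y=np.array([0,0,-1.]);T=np.c_[X,Y,np.cross(X,Y)]
            print("k",k,"rotvec",Ro.from_matrix(M.T@T).as_rotvec().round(3))
E
python3 - <<'E'
from h import *
from station import arm
st=arm.state()
plan(st,(651,-223.5,231),90-11+0)
E
```

```text
tool x,y,z [ 0.421 -0.907 -0.001] [-0.     0.001 -1.   ] [0.907 0.421 0.   ]
shift cm now-axes [-9.790e+00 -1.000e-02  4.963e+01]
k 0 rotvec [-1.000e-03 -2.515e+00 -0.000e+00]
k 180 rotvec [ 0.     0.627 -0.001]
```

```bash
python3 -m crank '[-1,0,3,0,0,0,8.5,-1,0,4,0,0,0,8.5,-1,0,4.5,0,0,0,8.5,-1,0,4.5,0,0,0,8.5,-1,0,4.5,0,0,0,8.5]'
python3 -m crank '[-1,0,4.5,0,0,0,8.5,-1,0,4.5,0,0,0,8.5,-1,0,4.5,0,0,0,8.5,-1,0,4.5,0,0,0,8.5,-0.8,0,4.5,0,0,0,8.5]'
python3 -m crank '[0,0,4,0,0,0,8.5,0,0,2.6,0,0,0,8.5,0,0,0,0,-0.14,0,8.5,0,0,0,0,-0.14,0,8.5,0,0,0,0,-0.14,0,8.5]'
python3 -m crank '[0,0,0,0,-0.14,0,8.5,0,0,0,0,-0.14,0,8.5,0,0,0,0,-0.14,0,8.5,0,0,0,0,-0.14,0,8.5,0,0,0,0,-0.14,0,8.5]'
python3 -m crank '[0,0,0,0,-0.14,0,8.5,0,0,0,0,-0.14,0,8.5,0,0,0,0,-0.14,0,8.5,0,0,0,0,-0.14,0,8.5,0,0,0,0,-0.14,0,8.5]'
python3 -m crank '[0,0,0,0,-0.14,0,8.5,0,0,0,0,-0.14,0,8.5,0,0,0,0,-0.14,0,8.5,0,0,0,0,-0.14,0,8.5,0,0,0,0,0,0,8.5]'
python3 - <<'E'
from h import *
from station import arm
st=arm.state();print(st["joint_pos"].round(3),st["tcp_pos"])
plan(st,(651,-223.5,120),79)
E
```

```text
time: 0.6
tcp_pos: [408.1, -388.4, 231.1]
eef_rot: [0.596, -0.596, 0.381, -0.38]
contact_force: [0.2, -0.6, -0.2]
opening: 84.9
time: 1.1
tcp_pos: [592.1, -249.8, 231.1]
eef_rot: [0.596, -0.596, 0.38, -0.38]
contact_force: [-0.1, -0.7, 0.0]
opening: 85.2
time: 1.6
tcp_pos: [650.9, -223.3, 230.6]
eef_rot: [0.663, -0.663, 0.246, -0.245]
contact_force: [0.0, -0.0, 0.3]
opening: 85.1
time: 2.1
tcp_pos: [650.6, -223.6, 230.8]
eef_rot: [0.707, -0.707, 0.004, -0.003]
contact_force: [-0.7, -0.4, -0.3]
opening: 85.1
time: 2.6
tcp_pos: [650.7, -223.6, 230.8]
eef_rot: [0.666, -0.665, -0.239, 0.239]
contact_force: [-0.4, -0.9, -0.4]
opening: 85.1
time: 3.1
tcp_pos: [650.7, -223.6, 230.9]
eef_rot: [0.574, -0.574, -0.413, 0.413]
contact_force: [-0.4, 0.5, 0.0]
opening: 84.9
[-0.443  0.391  1.137  0.     1.615 -1.69 ] [ 650.66787798 -223.63408299  230.85508585]
tool x,y,z [0.318 0.948 0.   ] [-0.001  0.    -1.   ] [-0.948  0.318  0.001]
shift cm now-axes [ 0.02 11.09 -0.04]
k 0 rotvec [-0.001 -0.132  0.   ]
k 180 rotvec [-0.00e+00  3.01e+00 -1.00e-03]
```

```bash
python3 -m crank '[0,3,0,0,-0.13,0,8.5,0,4,0,0,0,0,8.5,0,3,0,0,0,0,8.5,0,2,0,0,0,0,8.5,0,0,0,0,0,0,8.5]'
python3 -m crank '[0,1.5,0,0,0,0,8.5,0,1,0,0,0,0,8.5,0,0.7,0,0,0,0,8.5,0,0,0,0,0,0,8.5]'
python3 - <<'E'
from h import *
from station import arm
st=arm.state();plan(st,(651,-223.5,79),79)
s=arm.camera("side");t=arm.camera("top")
a=cv2.resize(t["pixels"][135:205,325:395],(400,400),interpolation=cv2.INTER_CUBIC)
b=cv2.resize(s["pixels"][130:230,238:338],(400,400),interpolation=cv2.INTER_CUBIC)
cv2.imwrite("pics/dial1.png",np.hstack([a,b]))
E
```

```text
time: 3.6
tcp_pos: [649.4, -223.0, 107.9]
eef_rot: [0.549, -0.546, -0.447, 0.448]
contact_force: [-0.5, 0.5, -0.7]
opening: 85.3
time: 4.0
tcp_pos: [650.5, -223.5, 78.4]
eef_rot: [0.547, -0.546, -0.448, 0.449]
contact_force: [-0.0, -0.1, -1.2]
opening: 85.0
tool x,y,z [0.196 0.981 0.   ] [-0.001  0.001 -1.   ] [-0.981  0.196  0.001]
shift cm now-axes [ 0.01 -0.06 -0.05]
k 0 rotvec [-0.001 -0.005  0.   ]
k 180 rotvec [-0.000e+00  3.136e+00 -2.000e-03]
```

View pics/dial1.png

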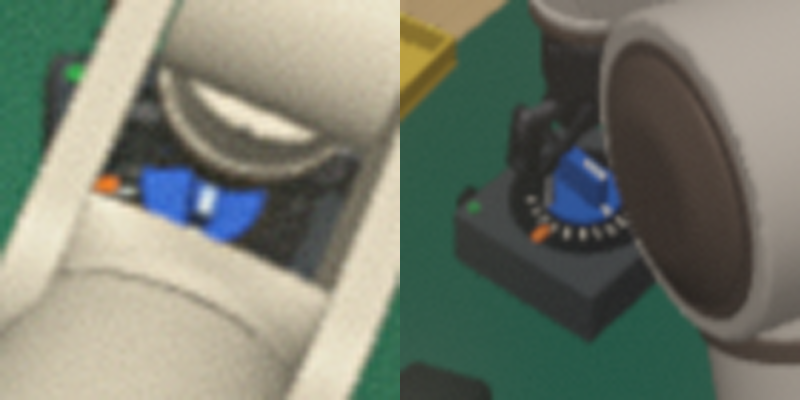

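The open fingers straddle the bar: the side crop shows the bar at (585,180) with one finger at (525,135) behind it. Closing now.

```bash
python3 -m crank '[0,0,0,0,0,0,4,0,0,0,0,0,0,3,0,0,0,0,0,0,2,0,0,0,0,0,0,2,0,0,0,0,0,0,2]'
python3 -m crank '[0,0,0,0,0,0,1,0,0,0,0,0,0,1,0,0,0,0,0,0,1,0,0,0,0,0,0,1,0,0,0,0,0,0,1]'
```

```text
time: 4.6
tcp_pos: [650.8, -223.7, 79.3]
eef_rot: [0.547, -0.547, -0.448, 0.448]
contact_force: [0.1, 0.4, -0.7]
opening: 19.8
time: 5.1
tcp_pos: [650.7, -224.5, 79.7]
eef_rot: [-0.546, 0.547, 0.448, -0.449]
contact_force: [-1.5, -6.2, 2.8]
opening: 13.1
```

```bash
python3 -m crank '[0,0,0,0,0.1,0,1,0,0,0,0,0.14,0,1,0,0,0,0,0.14,0,1,0,0,0,0,0.14,0,1,0,0,0,0,0.14,0,1]'
python3 -m crank '[0,0,0,0,0.14,0,1,0,0,0,0,0.14,0,1,0,0,0,0,0.14,0,1,0,0,0,0,0.14,0,1,0,0,0,0,0.14,0,1]'
python3 -m crank '[0,0,0,0,0.08,0,1,0,0,0,0,0,0,1,0,0,0,0,0,0,1]'
python3 - <<'E'
from h import *
from station import arm
st=arm.state();plan(st,(651,-223.5,79),79-82.5);print(st["torque"])
s=arm.camera("side");t=arm.camera("top");np.savez("side2.npz",**s)
a=cv2.resize(t["pixels"][135:205,325:395],(400,400),interpolation=cv2.INTER_CUBIC)
b=cv2.resize(s["pixels"][150:220,248:318],(400,400),interpolation=cv2.INTER_CUBIC)
cv2.imwrite("pics/dial2.png",np.hstack([a,b]))
E
```

```text
time: 5.6
tcp_pos: [651.3, -223.6, 79.7]
eef_rot: [-0.663, 0.663, 0.246, -0.245]
contact_force: [5.0, 1.1, 0.6]
opening: 13.1
time: 6.1
tcp_pos: [652.4, -223.3, 79.7]
eef_rot: [0.707, -0.707, -0.004, 0.002]
contact_force: [15.7, 3.1, -3.6]
opening: 12.9
time: 6.4
tcp_pos: [652.6, -223.2, 79.7]
eef_rot: [0.707, -0.707, 0.022, -0.025]
contact_force: [15.3, 1.8, -4.4]
opening: 13.3
tool x,y,z [ 0.998 -0.066  0.004] [ 0.004  0.    -1.   ] [0.066 0.998 0.   ]
shift cm now-axes [-0.16  0.07 -0.04]
k 0 rotvec [-0.    -0.005  0.004]
k 180 rotvec [-7.000e-03  3.137e+00 -1.000e-03]
[ 4.55692109e-01 -2.91405850e+00 -9.46621540e-04]
```

View pics/dial2.png

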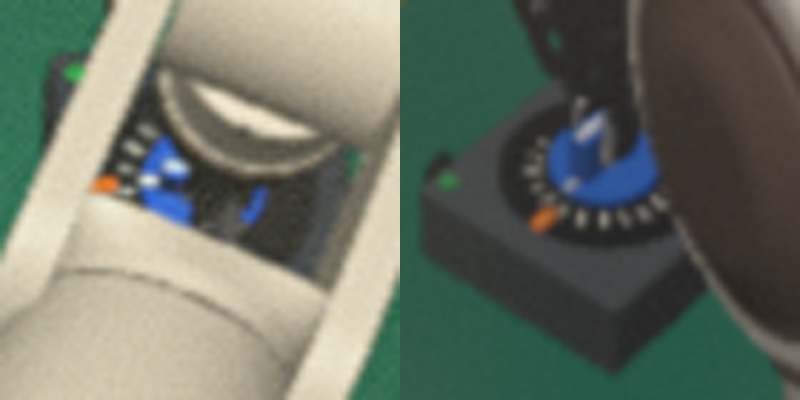

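```bash
python3 -m crank '[0.2,0,0,0,0,0,1,0,0,0,0,0,0,1,0,0,0,0,0,0,1]'
python3 -m crank '[0,0,0,0,0,0,3,0,0,0,0,0,0,5,0,0,0,0,0,0,7,0,0,0,0,0,0,8.5,0,0,0,0,0,0,8.5]'
python3 -m crank '[0,-1,0,0,0,0,8.5,0,-3,0,0,0,0,8.5,0,-4,0,0,0,0,8.5,0,-4,0,0,0,0,8.5,0,-4,0,0,0,0,8.5]'
python3 -m crank '[0,0,-4,0,0,0,8.5,0,0,-4.5,0,0,0,8.5,0,0,-4.5,0,0,0,8.5,0,0,-4.5,0,0,0,8.5,0,0,-4,0,0,0,8.5]'
python3 - <<'E'
from h import *
from station import arm
st=arm.state();plan(st,(651,-223.5,79),79-82.5);print(st["torque"])
s=arm.camera("side");t=arm.camera("top");np.savez("side3.npz",**s);np.savez("top3.npz",**t)
a=cv2.resize(t["pixels"][135:205,325:395],(400,400),interpolation=cv2.INTER_CUBIC)
b=cv2.resize(s["pixels"][150:220,248:318],(400,400),interpolation=cv2.INTER_CUBIC)
cv2.imwrite("pics/dial3.png",np.hstack([a,b]));cv2.imwrite("pics/top3.png",t["pixels"])
E
```

```text
time: 6.8
tcp_pos: [652.9, -223.3, 79.6]
eef_rot: [0.707, -0.706, 0.023, -0.023]
contact_force: [-1.0, 4.6, 3.9]
opening: 13.0
time: 7.3
tcp_pos: [652.7, -223.8, 79.2]
eef_rot: [0.707, -0.707, 0.023, -0.023]
contact_force: [0.3, -0.4, 0.3]
opening: 83.5
time: 7.8
tcp_pos: [652.5, -223.7, 241.9]
eef_rot: [-0.707, 0.707, -0.023, 0.024]
contact_force: [0.4, -0.4, -0.9]
opening: 84.9
time: 8.3
tcp_pos: [638.0, -440.4, 240.1]
eef_rot: [-0.707, 0.707, -0.023, 0.024]
contact_force: [-0.0, 0.3, -0.2]
opening: 84.8
tool x,y,z [ 0.998 -0.066  0.   ] [ 0. -0. -1.] [ 0.066  0.998 -0.   ]
shift cm now-axes [-0.14 16.1  21.73]
k 0 rotvec [ 0.    -0.005  0.   ]
k 180 rotvec [-1.000e-03  3.136e+00  1.000e-03]
[ 0.02120213 -0.0205404  -0.00130389]
```

View pics/dial3.png

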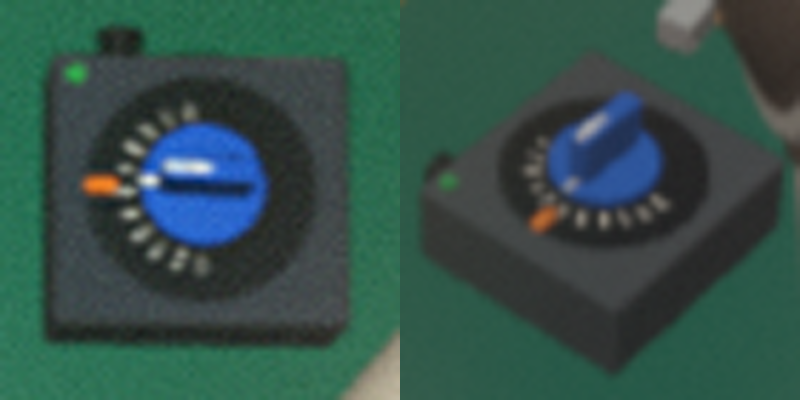

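View pics/top3.png

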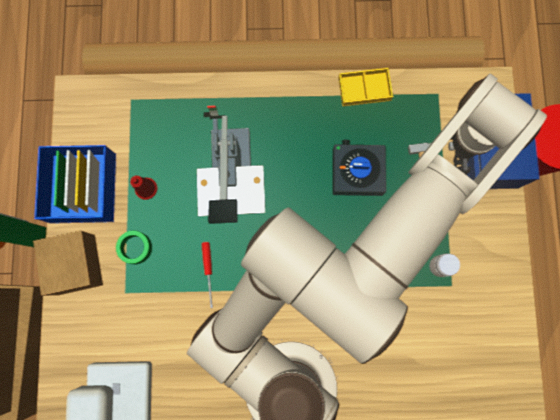

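```bash
python3 - <<'E'
from h import *
t=load("top3.npz");s=load("side3.npz")
f=lambda a,b:((a+.5)/5.714-.5+325,(b+.5)/5.714-.5+135)
g=lambda a,b:((a-400+.5)/5.714-.5+248,(b+.5)/5.714-.5+150)
ax=np.array([652.5,-224.5])
for nm,c,F,pts in(("top",t,f,(("tip",71,(150,181)),("bar0",105,(208,169)),("bar1",105,(166,166)),("mark in",63,(118,185)),("mark out",63,(84,185)),("ringc",61,(203,188.5)))),
   ("side",s,g,(("tip",71,(571,185)),("bar0",105,(606,115)),("bar1",105,(580,136)),("mark in",63,(553,211)),("mark out",63,(536,226)),("ringc",61,(604,172))))):
    for n,z,p in pts: print(nm,n,world(c,*F(*p),z).round(1))
# predicted pixels for pointer aligned: axis via model; skirt dark face line of bar
for nm,c in(("top",t),("side",s)):
    hsv=cv2.cvtColor(c["pixels"],cv2.COLOR_BGR2HSV)
    b=(335,140,390,200) if nm=="top" else (265,155,310,195)
    for lab,m,z in(("white",(hsv[...,1]<110)&(hsv[...,2]>(150 if nm=="top" else 140)),105),):
        v,u=np.nonzero(m);k=(u>b[0])&(u<b[2])&(v>b[1])&(v<b[3])
        for a,d in zip(u[k],v[k]):
            q=world(c,a,d)
            if q[2]>96: print(nm,a,d,world(c,a,d,105).round(1),q[2].round(0))
E
```

```text
top tip [ 654.7 -196.8   71. ]
top bar0 [ 652.1 -222.7  105. ]
top bar1 [ 654.1 -201.   105. ]
top mark in [ 654.8 -180.7   63. ]
top mark out [ 655.2 -162.5   63. ]
top ringc [ 652.4 -226.2   61. ]
side tip [ 651.7 -193.6   71. ]
side bar0 [ 650.1 -223.1  105. ]
side bar1 [ 651.3 -200.4  105. ]
side mark in [ 651.7 -177.    63. ]
side mark out [ 652.  -161.6   63. ]
side ringc [ 649. -222.   61.]
top 354 163 [ 656.  -202.1  105. ] 105.0
top 355 163 [ 656.  -205.1  105. ] 98.0
top 356 163 [ 655.9 -208.   105. ] 106.0
top 357 163 [ 655.8 -211.   105. ] 108.0
top 358 163 [ 655.8 -214.   105. ] 106.0
top 359 163 [ 655.7 -217.   105. ] 103.0
top 360 163 [ 655.7 -219.9  105. ] 108.0
top 361 163 [ 655.6 -222.9  105. ] 105.0
top 354 164 [ 653. -202.  105.] 103.0
top 355 164 [ 652.9 -204.9  105. ] 103.0
top 356 164 [ 652.9 -207.9  105. ] 103.0
top 357 164 [ 652.8 -210.9  105. ] 109.0
top 358 164 [ 652.7 -213.9  105. ] 104.0
top 359 164 [ 652.7 -216.8  105. ] 108.0
top 360 164 [ 652.6 -219.8  105. ] 108.0
top 361 164 [ 652.5 -222.8  105. ] 103.0
top 359 165 [ 649.6 -216.7  105. ] 103.0
top 360 165 [ 649.6 -219.7  105. ] 107.0
side 282 170 [ 653.5 -218.7  105. ] 102.0
side 283 170 [ 650.9 -220.8  105. ] 108.0
side 281 171 [ 653.2 -213.   105. ] 100.0
side 282 171 [ 650.7 -215.   105. ] 107.0
side 283 171 [ 648.1 -217.1  105. ] 102.0
side 279 172 [ 655.5 -205.3  105. ] 105.0
side 280 172 [ 652.9 -207.3  105. ] 106.0
side 281 172 [ 650.4 -209.3  105. ] 100.0
side 282 172 [ 647.9 -211.3  105. ] 106.0
side 279 173 [ 652.7 -201.6  105. ] 104.0
side 280 173 [ 650.1 -203.6  105. ] 105.0
side 281 173 [ 647.6 -205.6  105. ] 104.0
side 279 174 [ 649.9 -197.9  105. ] 101.0
side 280 174 [ 647.3 -199.9  105. ] 106.0
```

The bar's direction agrees with the mark to about 0.015 rad in both views, and the dial is released. Next I raise the arm, cross to the press and shut the fingers on the way.

```bash
python3 -m crank '[0,-3,0,0,0,0,6,0,-4,0,0,0,0,4,0,-3,0,0,0,0,2,-0.5,-1,2,0,0,0,0,-1,0,3.5,0,0,0,0]'
python3 -m crank '[-1.4,0,4.3,0,0,0,0,-1.4,0,4.3,0,0,0,0,-1.4,0,4.3,0,0,0,0,-1.4,0,4.3,0,0,0,0,-1.4,0,4.3,0,0,0,0]'
python3 -m crank '[-1.4,0,4.3,0,0,0,0,-1.4,0,4.3,0,0,0,0,-1.4,0,4.3,0,0,0,0,-1.4,0,4.3,0,0,0,0,-1.4,0,4.3,0,0,0,0]'
python3 - <<'E'
from h import *
from station import arm
st=arm.state();print(st["joint_pos"].round(2),st["tcp_pos"]);plan(st,(484,165.5,310),0)
E
```

```text
time: 8.9
tcp_pos: [627.2, -383.2, 350.8]
eef_rot: [-0.706, 0.707, -0.023, 0.025]
contact_force: [1.0, -0.6, 0.0]
opening: 11.9
time: 9.4
tcp_pos: [570.5, -161.2, 350.2]
eef_rot: [-0.707, 0.707, -0.023, 0.024]
contact_force: [1.7, 0.6, -0.1]
opening: 0.4
time: 9.9
tcp_pos: [514.6, 57.7, 350.3]
eef_rot: [0.707, -0.707, 0.023, -0.024]
contact_force: [1.6, 0.4, 0.7]
opening: -0.2
[-0.04  0.02  1.34  0.    1.78  0.03] [514.64792787  57.72384538 350.26007628]
tool x,y,z [ 0.998 -0.066  0.001] [ 0.001  0.    -1.   ] [0.066 0.998 0.   ]
shift cm now-axes [-3.77  4.02 10.55]
k 0 rotvec [-0.    -0.066  0.001]
k 180 rotvec [-2.000e-03  3.076e+00 -0.000e+00]
```

```bash
python3 -m crank '[-1.3,0,3.5,0,0,0,0,-1.3,0,3.5,0,0,0,0,-1.2,0,3.5,0,0,0,0,0,0,0,0,-0.1,0,0,0,0,0,0,0,0,0]'
python3 -m crank '[0,2.5,0,0,0,0,0,0,1.5,0,0,0,0,0,0,0,0,0,0,0,0]'
python3 - <<'E'
from h import *
from station import arm
st=arm.state();plan(st,(472,165,214),2)
s=arm.camera("side");t=arm.camera("top")
a=cv2.resize(t["pixels"][100:230,180:280],(400,520),interpolation=cv2.INTER_CUBIC)
b=cv2.resize(s["pixels"][170:300,135:235],(400,520),interpolation=cv2.INTER_CUBIC)
cv2.imwrite("pics/press4.png",np.hstack([a,b]))
E
```

```text
time: 10.4
tcp_pos: [484.2, 164.1, 350.1]
eef_rot: [0.707, -0.707, -0.014, 0.013]
contact_force: [-0.6, -0.4, -0.3]
opening: 0.1
time: 10.7
tcp_pos: [484.3, 162.5, 307.5]
eef_rot: [-0.707, 0.707, 0.01, -0.012]
contact_force: [-0.2, -0.4, -0.5]
opening: -0.0
tool x,y,z [ 0.999  0.032 -0.003] [-0.003 -0.    -1.   ] [-0.032  0.999 -0.   ]
shift cm now-axes [-1.19  9.36  0.29]
k 0 rotvec [ 0.    -0.003 -0.003]
k 180 rotvec [5.000e-03 3.138e+00 1.000e-03]
```

View pics/press4.png

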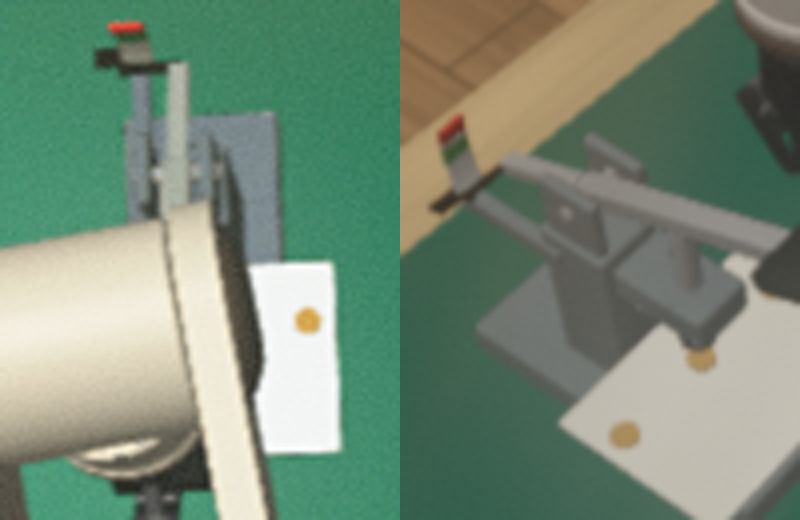

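The scale at crop (455,150) shows green and red, and the pointer at (470,190) sits at its bottom. Pressing in small steps along the arc.

```bash
python3 -m crank '[0,0.8,0.2,0,0,0,0,0,0.6,0,0,0,0,0,0,0.5,0,0,0,0,0,0,0.4,0,0,0,0,0,0,0,0,0,0,0,0]'
python3 -m crank '[-0.2,0.7,0,0,0,0,0,-0.2,0.7,0,0,0,0,0,-0.2,0.7,0,0,0,0,0,-0.2,0.7,0,0,0,0,0,0,0,0,0,0,0,0]'
python3 - <<'E'
from h import *
from station import arm
st=arm.state();plan(st,(472,165,214),2)
s=arm.camera("side")
cv2.imwrite("pics/press5.png",cv2.resize(s["pixels"][180:280,135:265],(780,600),interpolation=cv2.INTER_CUBIC))
E
```

```text
time: 11.3
tcp_pos: [484.8, 165.1, 286.1]
eef_rot: [0.707, -0.707, -0.012, 0.012]
contact_force: [1.0, 0.7, 4.3]
opening: -0.3
time: 11.8
tcp_pos: [476.6, 164.9, 258.1]
eef_rot: [0.707, -0.707, -0.012, 0.012]
contact_force: [-1.2, 0.3, 7.1]
opening: -0.1
tool x,y,z [ 0.999  0.034 -0.   ] [-0.  0. -1.] [-0.034  0.999  0.   ]
shift cm now-axes [-0.46  4.41  0.03]
k 0 rotvec [-0.    -0.001 -0.   ]
k 180 rotvec [ 0.     3.141 -0.   ]
```

View pics/press5.png

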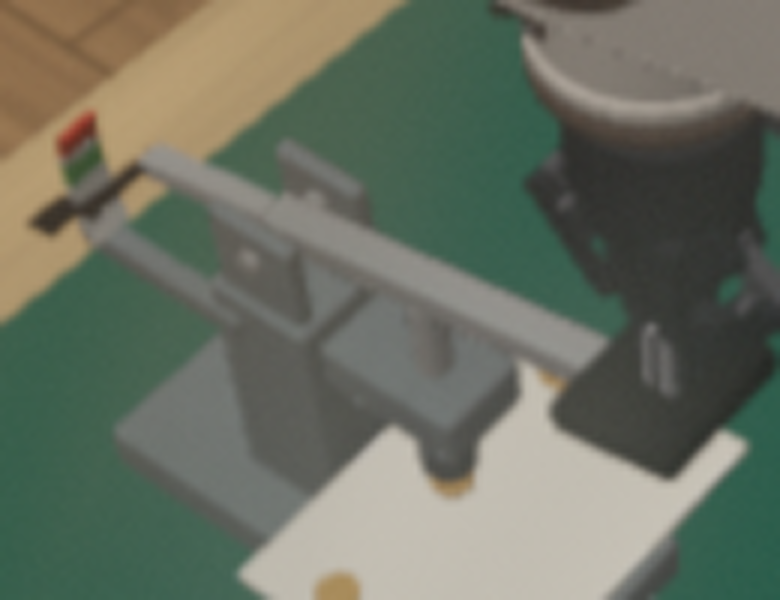

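Contact is at about 7 N on the pad. The pointer, now near (95,200), has climbed and is still in white below the green at (83,165).

```bash
python3 -m crank '[-0.1,0.7,0,0,0,0,0,-0.1,0.7,0,0,0,0,0,-0.1,0.7,0,0,0,0,0,-0.1,0.7,0,0,0,0,0,0,0.5,0,0,0,0,0]'
python3 -m crank '[0,0.6,0,0,0,0,0,0,0.5,0,0,0,0,0,0,0,0,0,0,0,0,0,0,0,0,0,0,0]'
python3 - <<'E'
from h import *
from station import arm
st=arm.state();plan(st,(472,165,214),2)
s=arm.camera("side");t=arm.camera("top");np.savez("side6.npz",**s)
cv2.imwrite("pics/press6.png",cv2.resize(s["pixels"][180:280,135:265],(780,600),interpolation=cv2.INTER_CUBIC))
a=cv2.resize(t["pixels"][135:205,325:395],(400,400),interpolation=cv2.INTER_CUBIC)
b=cv2.resize(s["pixels"][200:240,140:180],(400,400),interpolation=cv2.INTER_CUBIC)
cv2.imwrite("pics/dial6.png",np.hstack([a,b]));cv2.imwrite("pics/top6.png",t["pixels"]);cv2.imwrite("pics/side6.png",s["pixels"])
E
```

```text
time: 12.35
tcp_pos: [472.7, 164.8, 225.7]
eef_rot: [0.707, -0.707, -0.012, 0.012]
contact_force: [-4.0, -0.5, 10.3]
opening: -0.1
time: 12.75
tcp_pos: [472.7, 164.8, 215.0]
eef_rot: [0.707, -0.707, -0.012, 0.012]
contact_force: [-5.6, -0.2, 10.3]
opening: -0.1
tool x,y,z [ 0.999  0.034 -0.   ] [-0.  0. -1.] [-0.034  0.999  0.   ]
shift cm now-axes [-0.07  0.1   0.02]
k 0 rotvec [-0.    -0.001 -0.   ]
k 180 rotvec [ 0.     3.141 -0.   ]
```

View pics/press6.png

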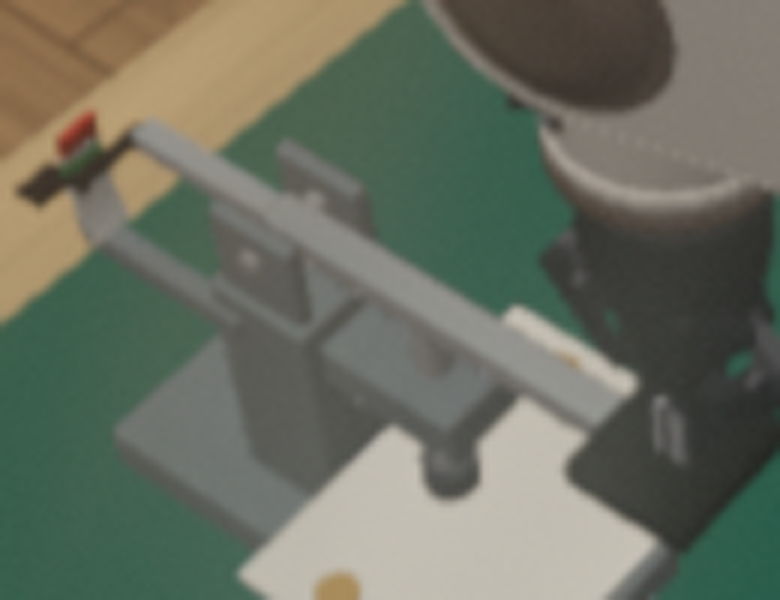

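View pics/dial6.png

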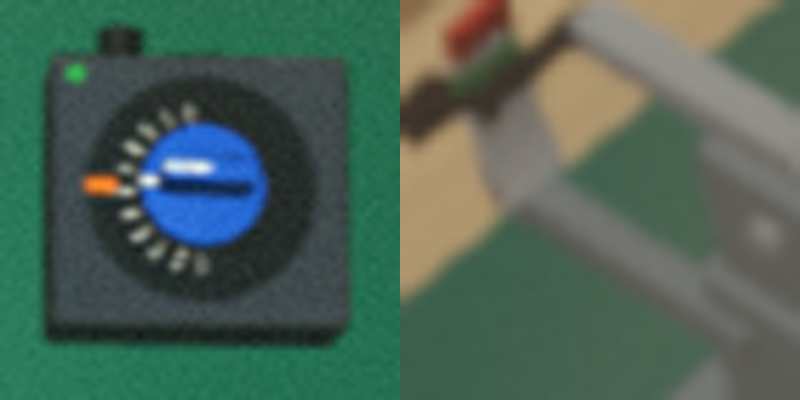

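View pics/top6.png

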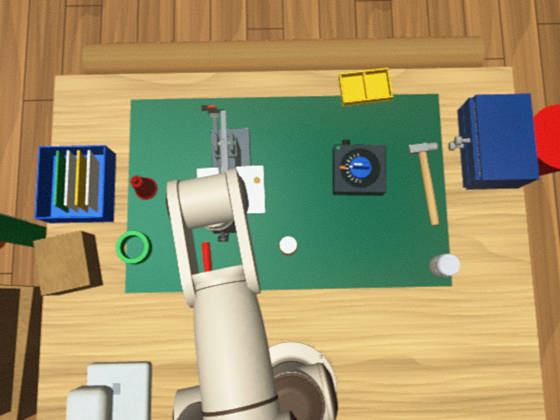

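View pics/side6.png

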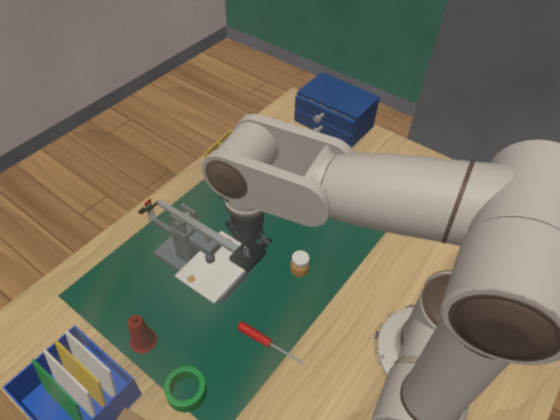

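The pointer at (75,180) lies across the green, with white then red above it. The dial still points at its mark. As a cross-check, I'll fit the lever's slope from depth.

```bash
python3 - <<'E'
from h import *
c=load("side6.npz")
# lever top centre line between crop (205,175) and (560,360), scale 6, offset (135,180)
P=[]
for k in np.linspace(0,1,40):
    for o in(-4,0,4):
        x=150+k*(580-150)+0; y=140+k*(385-140)+o
        q=world(c,(x+.5)/6-.5+135,(y+.5)/6-.5+180)
        if 190<q[2]<230: P.append(q)
P=np.array(P);print(len(P),P.min(0).round(0),P.max(0).round(0),P.mean(0).round(1)); print("slope dz/dx",np.polyfit(P[:,0],P[:,2],1).round(3))
from station import arm
st=arm.state();print(st["time"],st["tcp_pos"].round(1),st["contact_force"].round(1))
E
```

```text
120 [527. 165. 201.] [782. 182. 215.] [649.9 173.5 207.1]
slope dz/dx [-2.50000e-02  2.23235e+02]
12.85 [472.7 164.8 215.1] [-6.  -0.1  9.3]
```

```bash
python3 -m crank '[0,0.2,0,0,0,0,0,0,0,0,0,0,0,0,0,0,0,0,0,0,0]'
python3 - <<'E'
from h import *
from station import arm
s=arm.camera("side")
cv2.imwrite("pics/press7.png",cv2.resize(s["pixels"][190:230,140:200],(780,520),interpolation=cv2.INTER_CUBIC))
E
```

```text
time: 13.15
tcp_pos: [472.7, 164.8, 213.1]
eef_rot: [0.707, -0.707, -0.012, 0.012]
contact_force: [-6.6, 0.1, 10.5]
opening: 0.1
```

View pics/press7.png

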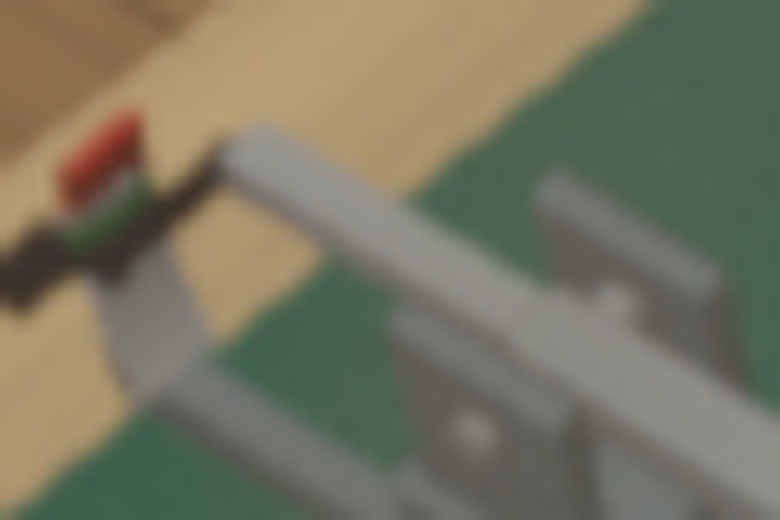

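The pointer at (105,240) is in the green with some green still visible above it. The steady 10 N matches the spring force when level, so I'm handing in.

```bash
python3 -c "
from station import arm
print(arm.close_job()); print(arm.state()['time'])"
```

```text
the job is handed in; nothing more can be done
None
the job is handed in; nothing more can be done
```

The press is set, and I handed the job in at about 13 s with the shut fingers still holding the pad down.

- **Dial:** I gripped the bar, turned it about 1.44 rad clockwise and let go. The pointer agrees with the orange mark to about 0.015 rad in both camera views. It still looked the same in the last view of it, just before a final 2 mm push on the pad.
- **Press:** I then pushed the pad down to a fingertip height of 213 mm, where 214 mm is level, with about 10.5 N upward on the tool. The last picture shows the pointer in the green band, with green still visible above it, and in no picture was it near the red.
- **Small disagreement:** before the final 2 mm push, a depth fit of the lever's slope gave about 0.325 rad, while the fingertip height of 215 mm suggested about 0.345. Both are inside the 0.28–0.42 green band.
- **Bystanders:** in the last full views, also taken before the final push, the jar, tape, cone, mallet, can and screwdriver showed no visible shift. I compared these by eye and did not measure them.

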